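# Clamp a test coupon to the reference post with cross-lock tweezers

### The job

Get the polished steel coupon ready for the microscope: stand it flat and centred against the flat face of the little post on the white stage plate, and before letting go press it on with a light steady push of about 7 N for a second, never hard. Then squeeze the cross-lock tweezers open, take them off their stand, set them down centrally over coupon and post together until their shoulder rests gently on top, and release, so that they stay there holding coupon and post clamped together. Leave the other things on the desk alone.

Things in the scene. Friction and masses are not known exactly. Their poses are not given: they have to be found in the camera images.
- stage: fixed white plastic stage plate, 200 (its x) x 170 (its y) x 14 mm thick; origin at the centre of its underside, on the desk. On it, on the line x = 0, the upright aluminium post, 22 (x) x 8 (y) x 36 mm high, flat front face looking to the plate's -y. A stub and a small flat spare coupon lie on its +y part beside the post; the coupon to be clamped starts on its -y part.
- leaf_l (a joint): travel of each tweezers arm in m (the two are coupled): 0 on the stand, 0.005 squeezed to the stop, 0.003 on a 20 mm stack. Jaw gap = 14 mm + 2 x this (12 mm when free, 24 mm at the stop). The spring on each arm: 5 N at 0, 8 N at 0.003, 10 N at the stop.
- stage_top (a point): point on the plate's top face at the middle of the post's slide; axes of the plate. The post is clamped (it does not move) somewhere on this slide: its front face stands anywhere from y = -12 to +12 mm of this point, at x = 0. Its place is not measured: find it by sight or by feel. Coupon (12 mm) and post (8 mm) together make a stack 20 mm thick in y, flat on top 36 mm above this point.
- coupon_mid (a point): centre of the loose steel coupon, a plain plate standing on edge on the stage plate: 34 (its x) x 12 (its y) x 36 mm high, about 0.1 kg. Starts 20 to 75 mm off the post's face, turned a little. Held by its two ends (34 mm apart along x) both broad faces stay free, and the fingers clear the narrower post. Tips over if pushed high up.
- stand: fixed black tweezers stand: base 130 (x) x 100 (y) x 14 mm with an upright fin 22 (x) x 14 (y) x 36 mm in its middle, onto which the tweezers are clipped; origin at the centre of the base's underside. A brass weight stands on the base.
- tweezers_grip (a point): grip point of the upright steel cross-lock tweezers (0.07 kg, jaws down): midway between their two squeeze wings, half-way up. Axes: z up, y the line along which wings and jaws move. Wings: upright plates 20 (x) x 4 (y) x 36 (z) mm, outer faces 46 mm apart on the stand, 36 mm when squeezed to the stop; a fixed spine 12 (x) x 18 (y) mm lies between. At the stop they sit firmly, centred, in a grip.
- tweezers_shoulder (a point): centre of the spine's flat underside (the shoulder), 46 mm below the grip point. Two jaws, 16 mm wide in x and 5 mm thick, reach 28 mm below it, their tips splayed a little. Pinching the wings together along y opens the jaws, because the arms cross. On the stand the shoulder rests on the fin's top; lift 40 mm straight up to come clear.
There are look-alikes about, which are no part of the job. Leave any orange or purple look-alike of the stand alone.

How it is judged:
On the way, in this order (a step that is already met when the one before it is completed fails the run):
1. the coupon is flush and centred on the post and pressed on it with more than 3.5 N for half a second, the tweezers still on their stand (x of coupon_mid in the frame of stage_top between -0.006 and 0.006 m and z of coupon_mid in the frame of stage_top between 0.016 and 0.02 m and angle between the x axis of coupon_mid and the x axis of stage_top, either way round below 0.06 rad and contact force between coupon and post above 3.5 N and contact force between tweezers and stand above 1 N), for 0.5 s.
2. the tweezers are squeezed open and lifted clear of their stand (value of joint leaf_l above 0.0035 m and distance between tweezers_grip and stand above 0.13 m), for 0.1 s.
3. still squeezed open, the tweezers are set down around coupon and post (value of joint leaf_l above 0.0033 m and z of tweezers_grip in the frame of stage_top below 0.0848 m and x of tweezers_grip in the frame of stage_top between -0.006 and 0.006 m and horizontal distance between tweezers_grip and coupon_mid below 0.011 m), for 0.1 s.
At the end, for the whole second after the job is handed in: coupon on the plate, square (0.06 rad) and pressed on the post, within 6 mm of its mid-width; released tweezers upright (0.06 rad) over both, shoulder within 2.5 mm of the stack's top, within 6 mm of mid-width, jaw gap 18.4 to 21.2 mm, jaws pressing coupon and post with over 3 N each; all at rest (x of coupon_mid in the frame of stage_top between -0.006 and 0.006 m and z of coupon_mid in the frame of stage_top between 0.016 and 0.02 m and angle between the x axis of coupon_mid and the x axis of stage_top, either way round below 0.06 rad and z of tweezers_grip in the frame of stage_top between 0.0805 and 0.0845 m and contact force between each of coupon, tweezers and post above 3 N and x of tweezers_grip in the frame of stage_top between -0.006 and 0.006 m and angle between tweezers_grip's own z axis and vertical below 0.06 rad and value of joint leaf_l between 0.0022 and 0.0036 m and contact force between tweezers and coupon above 3 N and linear speed of each of tweezers, coupon below 0.01 m/s); the robot touches nothing.
It fails at once if the coupon is pressed on the post with more than 16 N (contact force between coupon and post above 16 N).
It fails at once if the tweezers are driven on coupon or post with more than 20 N (contact force between tweezers and coupon above 20 N or contact force between tweezers and post above 20 N).
It fails at once if coupon or tweezers are tipped over (angle between coupon_mid's own z axis and vertical above 0.6 rad or angle between tweezers_grip's own z axis and vertical above 0.8 rad).
It fails at once if a bystander is shifted by more than 15 mm (distance of any of stub, spare_coupon, weight, dish, rinse, lens_cap, driver, lamp_control from where it was at the start of the episode above 0.015 m).
It also fails if it takes over 58 s, if anything falls off the work surface, if the arm or the gripper's body presses on something with over 40 N, if the wrist force passes 120 N, or if a joint passes its speed limit or range.

### The arm

A 6-joint arm with a two-finger parallel gripper is mounted at the origin on the work surface. World frame = base frame: x ahead of the robot, y to its left, z up, the work surface at z = 0. Lengths are in m, angles in rad, forces in N, time in s.
With the tool pointing down it reaches from about 0.35 to 0.975 m from the base axis. Payload 4.9 kg.
Tool frame: the origin (TCP) lies at the very end of the fingers, on their centre line; the grasp point (between the pads) lies 19 mm behind it; z points along the fingers, x is the direction in which the jaws open and shut, and the axes are right-handed (so a half turn about z gives the same grasp; the last joint's range is limited). The gripper opens to 85 mm and grips with 20 to 120 N. Pads are 22 mm wide; open, the fingers measure 114 mm over their backs; the gripper's body (76 mm by 85 mm) begins 54 mm behind the grasp point. The pads swing forward as they close: fully open they stand 13 mm farther back than shut.
Start: joints at [1.038, 0.053, 1.613, -0, 1.476, -0.119], TCP at [0.251, 0.572, 0.231] pointing down, gripper open.
Joint ranges: [-3.01, 3.01], [-1.01, 2.22], [0.06, 2.58], [-1.02, 4.17], [0.09, 2.62], [-3.14, 3.14]. Speed limits (rad/s): [2.57, 2.57, 3.14, 3.14, 3.14, 3.14].

### API

Orientations are given as a rotation vector (axis times angle).
In Python, from station import readout, viewer, ctrl, nets gives the robot as it stands. The module is installed in compiled form; this text tells all that it offers.
- The arm moves only by the tool step_arm, never from a script. Its argument "moves" is a list that holds one entry, the list of rows, each a list of 4 numbers: the shift along the world's x, y, z in cm, then the turn about the world's z in rad. In form: [[[dx, dy, dz, yaw], ...]]. A call has 1 to 10 rows; each row shifts and turns the commanded pose from where the row before left it; what a row does not reach is not made up. A row lasts 1/12 s, in which the tool goes at most 41.7 mm and 7.16 degrees, less where a joint would pass 70% of its speed; a pose out of reach is approached as far as the arm can. A call is refused whole if a number of a shift passes 4.17 or a number of a turn 0.125, either way. A call with a gripper value outside its range is refused whole. "grip" is the closure, from 0 (fully open) to 1 (shut), set as the call begins (left out, the last holds). The fingers move at their own pace and stop on an object; "squeeze" is the grip in N (left out, the last holds). Time passes only in rows, so rows that do not move let the fingers close. It gives the time, the measured TCP pose, the force and the opening at its end, in the units of the state.
- readout.get_obs(): the state, without advancing time (a new reading comes with each control period).
- viewer.get_image(name): name is "side" or "top" or "wrist"; returns the picture (420x560x3 uint8, blue, green, red); there is no depth.
- viewer.calibration(name): a dict with "camera_matrix" (3x3 intrinsics, pixels), "R" (3x3) and "t" (3): a world point X has camera coordinates R X + t. Camera axes: x right, y down, z forward; pixel columns grow to the right and rows downward; lengths in m; the calibration is good to about 2 mm. A picture is of the moment at which its call begins: read the wrist's pose just before it. calibration takes no time and is no camera call; for the wrist camera it gives the pose at the moment of the call.
- ctrl.finish_job(): hands the job in, once; it reports no verdict.
Trained networks look in the newest picture that a camera, given by its name, has taken for a name from the list of things; names that differ only in an ending like _2 or _b are one class to them, and where a whole thing is asked for, a point or a joint stands for the part that bears it (a point fixed in the world has none). Each returns a list of dicts, best first, with "confidence" (0 to 1); they miss things now and then, are a little off and sometimes report something else, mostly with a low value. They report only what shows in the picture. A call takes as long as a camera call. They do not tell look-alikes from the thing itself.
- nets.masks_of(camera, thing): "region" (420x560 bool, what is visible of it) and "box" ([left, top, right, bottom] in pixels, round what is visible of it).
- nets.pinpoint(camera, thing): "at" ([column, row] in pixels: a listed point, or the origin of a listed thing).
The state is a dict: "t": time; "q": joint angles; "dq": joint speeds; "effort": joint torques, N m; "tool_pos": TCP position; "tool_rot": TCP orientation; "contact_force": force on the tool from outside, world axes, zero at the start; "wrist_torque": the same for the moment, N m; "opening": finger opening in m.
Only numpy, scipy, OpenCV 4.12 (cv2) and the standard library are available. Lean on these libraries where they do the work, as an engineer would, in place of code of your own. Each camera call takes 0.05 s, during which the arm holds its last target. There are 200 camera calls.

## Working session

There is one attempt and no reset: what is moved stays moved. The work goes in short steps, Python scripts to look and compute and a tool call to move; the robot and the scene stay as the last step left them, time stands still between calls to the robot, and variables do not carry over. Pictures are saved under pics/ and viewed, about 8 in all and at most 12, crops included, and the job is handed in when it is done.

Besides the shell and the picture viewer there is one more tool, called after "Request:" as name(argument=value, ...), one argument or row to a line, values as JSON. step_arm: Moves the arm, as the interface text tells. Its arguments: {"type":"object","properties":{"moves":{"type":"array","items":{"type":"array","items":{"type":"array","items":{"type":"number"}}}},"grip":{"type":"number"},"squeeze":{"type":"number"}},"required":["moves"]}

```bash
mkdir -p pics; cat > h.py <<'E'
import numpy as np, cv2
from station import readout, viewer, ctrl, nets
def ray(cal,px,z):
    K,R,t=[np.array(cal[k],float) for k in("camera_matrix","R","t")]; t=t.ravel()
    d=R.T@np.linalg.inv(K)@np.array([px[0],px[1],1.]); c=-R.T@t
    return c+d*(z-c[2])/d[2]
def proj(cal,X):
    K,R,t=[np.array(cal[k],float) for k in("camera_matrix","R","t")]
    p=K@(R@np.array(X,float)+t.ravel()); return p[:2]/p[2]
E
python3 - <<'E'
from h import *
for n in("top","side"):
    im=viewer.get_image(n); cv2.imwrite(f"pics/{n}0.png",im); cal=viewer.calibration(n)
    K,R,t=[np.array(cal[k]) for k in("camera_matrix","R","t")]; print(n,K[0,0],-R.T@t.ravel())
    for th,z in(("stage",0),("stage_top",.014),("coupon_mid",.032),("stand",0),("tweezers_grip",.142),("tweezers_shoulder",.05)):
        for r in nets.pinpoint(n,th)[:3]: print(th,np.round(r["at"],1),round(r["confidence"],2),np.round(ray(cal,r["at"],z),4))
o=readout.get_obs(); print(o["t"],o["tool_pos"],o["tool_rot"],o["contact_force"])
E
```

```text
top 530.4959359046641 [0.3880284  0.04123273 1.34154218]
stage [365.7 182.2] 0.55 [ 0.5917 -0.2006  0.    ]
stage_top [361.3 178.8] 0.78 [ 0.5982 -0.187   0.014 ]
coupon_mid [379.7 174.4] 0.68 [ 0.6068 -0.2301  0.032 ]
stand [218.6 201.8] 0.71 [0.5386 0.1745 0.    ]
stand [217.3 194.6] 0.63 [0.557  0.1781 0.    ]
stand [233.8 278.9] 0.58 [0.3444 0.1333 0.    ]
tweezers_grip [219.9 194.3] 0.46 [0.5399 0.1577 0.142 ]
tweezers_shoulder [220.8 195.3] 0.68 [0.5491 0.1644 0.05  ]
side 450.8720331084481 [ 0.14282862 -0.5763928   0.58028183]
stage [400.7 309. ] 0.6 [ 0.5934 -0.2041  0.    ]
stage_top [395.  297.2] 0.69 [ 0.5931 -0.1873  0.014 ]
coupon_mid [415.8 305.6] 0.92 [ 0.5952 -0.2316  0.032 ]
stand [276.  166.4] 0.89 [0.66   0.3514 0.    ]
stand [191.3 250.1] 0.79 [0.3388 0.1322 0.    ]
stand [268.3 214.1] 0.75 [0.5347 0.1654 0.    ]
tweezers_grip [270.8 175.4] 0.58 [0.5068 0.0978 0.142 ]
tweezers_shoulder [271.4 200. ] 0.97 [0.5325 0.1451 0.05  ]
0.7 [0.25129837 0.57224793 0.23135281] [-2.63035660e+00 -1.71767970e+00 -2.65002562e-05] [-0.42935374 -0.4343206   0.24698762]
```

View images.

View pics/top0.png

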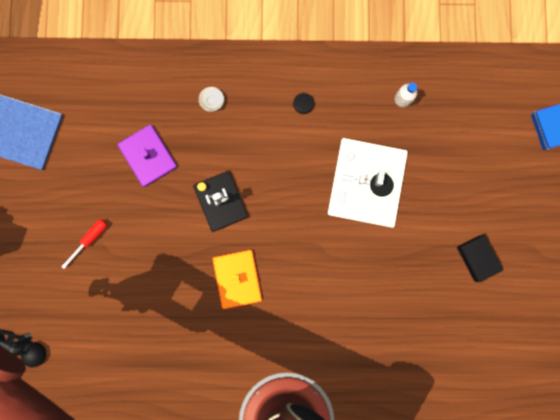

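View pics/side0.png

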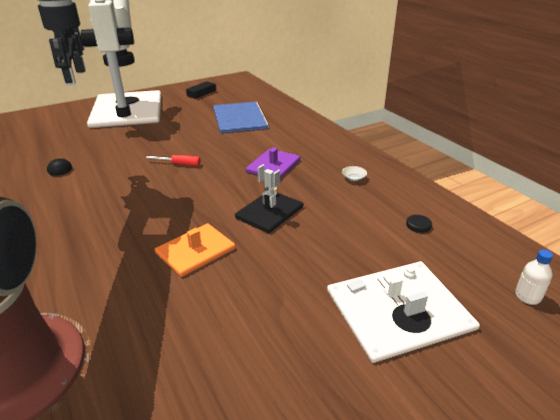

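Top: white stage, corners (345,139), (407,150), (395,226), (329,214); coupon at ~(381,180) on the dark dot, post at ~(363,179). Black stand at (220,200) with steel tweezers at (217,197), brass weight at (202,187). Orange (237,278) and purple (148,155) are the look-alikes, so the black one holding the tweezers is the right one. I'll confirm with enlarged crops.

```bash
python3 - <<'E'
from h import *
n="top"; im=viewer.get_image(n); cal=viewer.calibration(n)
for th,z in(("stage",.014),("stand",.014),("coupon_mid",.05)):
    for r in nets.masks_of(n,th)[:3]:
        c=cv2.findContours(r["region"].astype(np.uint8),cv2.RETR_EXTERNAL,cv2.CHAIN_APPROX_NONE)[0]
        c=max(c,key=cv2.contourArea)[:,0]
        P=np.array([ray(cal,p,z)[:2] for p in c],np.float32)*1000
        (cx,cy),(w,h),a=cv2.minAreaRect(P); print(th,round(r["confidence"],2),r["box"],np.round([cx,cy,w,h,a],1))
        if th!="coupon_mid": print(np.round(cv2.boxPoints(((cx,cy),(w,h),a))).tolist())
a=cv2.resize(im[130:235,320:415],None,fx=4.2,fy=4.2,interpolation=cv2.INTER_CUBIC)
b=cv2.resize(im[165:235,190:250],None,fx=6.3,fy=6.3,interpolation=cv2.INTER_CUBIC)
cv2.imwrite("pics/crop1.png",np.hstack([a[:441],b[:441]]))
c=viewer.calibration("wrist"); R=np.array(c["R"]);o=readout.get_obs()
import scipy.spatial.transform as s
Rt=s.Rotation.from_rotvec(o["tool_rot"]).as_matrix()
print("cam in tool",Rt.T@(-R.T@np.array(c["t"]).ravel()-o["tool_pos"]),"axis in tool",Rt.T@R[2], "camx",Rt.T@R[0],"f",c["camera_matrix"][0][0],"tool x,y",Rt[:,0],Rt[:,1])
E
```

```text
stage 0.66 [328.2, 136.7, 406.1, 226.2] [ 590.7 -205.   172.7  200.9   78.6]
[[475.0, -270.0], [672.0, -310.0], [706.0, -140.0], [509.0, -100.0]]
stand 0.9 [193.3, 171.2, 249.2, 232.5] [540.7 168.3 132.5 104.   22.7]
[[460.0, 191.0], [500.0, 95.0], [622.0, 146.0], [582.0, 242.0]]
stand 0.87 [119.4, 126.0, 173.5, 190.6] [656.7 356.7 133.6 100.3  31.6]
[[574.0, 364.0], [626.0, 279.0], [740.0, 349.0], [687.0, 434.0]]
stand 0.56 [213.2, 248.2, 258.1, 308.5] [345.4 124.5 131.7 101.1  11.6]
[[271.0, 161.0], [291.0, 62.0], [420.0, 88.0], [400.0, 187.0]]
coupon_mid 0.42 [377.0, 165.7, 385.1, 187.0] [ 596.5 -226.3   18.2   39.2   79.9]
cam in tool [-0.00034272 -0.07197088 -0.1432429 ] axis in tool [-0.00129861  0.28310133  0.95908913] camx [9.99999042e-01 8.26513149e-04 1.11003683e-03] f 296.225396774479 tool x,y [4.02042936e-01 9.15620813e-01 6.19104742e-05] [ 9.15620815e-01 -4.02042937e-01  3.37391721e-06]
```

View pics/crop1.png

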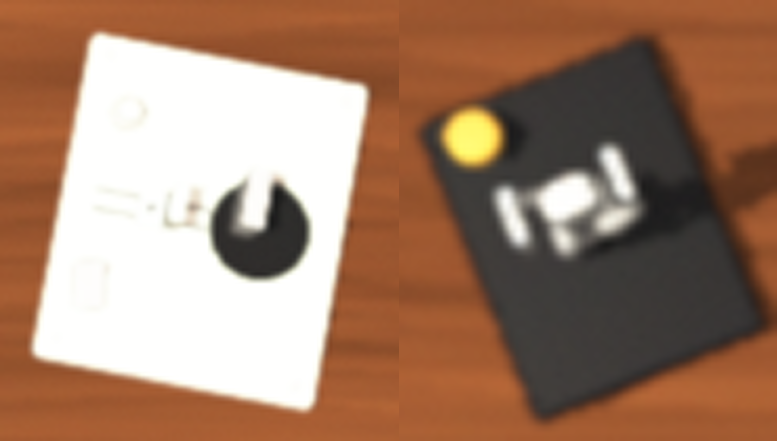

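Crops confirm it. The stage has its stub and spare on its left (+y) side, the coupon on the dark dot, and the post at its left. The black stand carries the steel tweezers, wings left and right, with the brass weight at one corner. Moving to look closely with the wrist camera.

Request:
step_arm(
  moves=[
    [[1.56,-3.46,0,-0.123],[1.56,-3.46,0,-0.123],[1.56,-3.46,0,-0.123],[1.56,-3.46,0,-0.123],[1.56,-3.46,0,-0.123],[1.56,-3.46,0,-0.123],[1.56,-3.46,0,-0.123],[1.56,-3.46,0,-0.123],[1.56,-3.46,0,-0.123],[1.56,-3.46,0,-0.123]],
  ],
  grip=0,
  squeeze=30,
)

```text
t: 1.73
tool_pos: [0.4077, 0.2245, 0.2316]
tool_rot: [-3.139, 0.124, -0.002]
contact_force: [0.3, 0.3, 0.3]
opening: 0.0854
```

Request:
step_arm(
  moves=[
    [[1.56,-3.46,0,-0.123],[1.56,-3.46,0,0],[1.56,-3.46,0,0],[1.56,-3.46,0,0],[1.56,-3.46,0,0],[1.56,-3.46,0,0],[1.56,-3.46,0,0],[1.56,-3.46,0,0],[1.56,-3.46,-1,0],[1.56,-3.46,-2,0]],
  ],
)

```text
t: 2.57
tool_pos: [0.5652, -0.1215, 0.205]
tool_rot: [3.125, -0.308, 0.01]
contact_force: [1.2, 1.0, 0.8]
opening: 0.0853
```

Request:
step_arm(
  moves=[
    [[1.56,-3.46,-3,0],[1.56,-3.46,-3,0],[0,0,-1,0],[0,0,0,0],[0,0,0,0]],
  ],
)

```text
t: 2.98
tool_pos: [0.5892, -0.178, 0.1395]
tool_rot: [-3.126, 0.308, 0.003]
contact_force: [-0.5, -0.3, 1.3]
opening: 0.0855
```

```bash
cat > look.py <<'E'
import sys
from h import *
o=readout.get_obs(); cal=viewer.calibration("wrist"); im=viewer.get_image("wrist")
cv2.imwrite(f"pics/{sys.argv[1]}.png",im); np.savez(f"pics/{sys.argv[1]}.npz",**{k:np.array(cal[k]) for k in("camera_matrix","R","t")})
print(o["t"],np.round(o["tool_pos"],4),np.round(o["tool_rot"],4),np.round(o["contact_force"],2),o["opening"])
for a in sys.argv[2:]:
    th,z=a.split(":")
    for r in nets.pinpoint("wrist",th)[:2]: print(th,np.round(r["at"],1),round(r["confidence"],2),np.round(ray(cal,r["at"],float(z)),4))
E
python3 look.py w1 stage_top:.014 coupon_mid:.032
```

```text
2.9833 [ 0.5892 -0.178   0.1395] [-3.1255e+00  3.0770e-01  2.9000e-03] [-0.51 -0.26  1.32] 0.08551449379455482
stage_top [280.9 201.6] 0.69 [ 0.5931 -0.1829  0.014 ]
coupon_mid [296.5 252.1] 0.7 [ 0.5987 -0.2284  0.032 ]
```

View pics/w1.png

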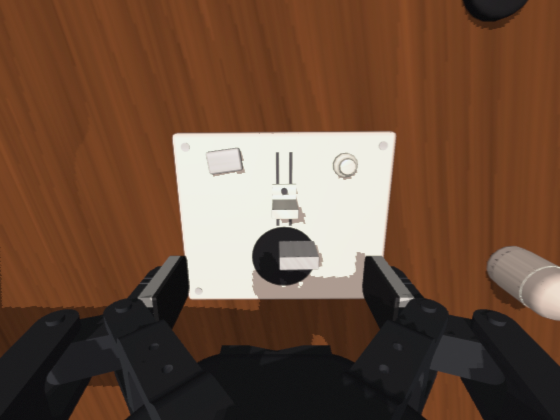

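Wrist view: plate corners ~(174,133), (394,132), (385,298), (190,299); post ~(285,208) on its slide, with the clamp foot behind it; coupon ~(299,255). Enlarging for edges.

```bash
python3 - <<'E'
from h import *
im=cv2.imread("pics/w1.png"); c=im[172:280,240:340]
c=np.clip((c.astype(float)/255)**1.6*255,0,255).astype(np.uint8)
cv2.imwrite("pics/w1c.png",cv2.resize(c,None,fx=5.5,fy=5.5,interpolation=cv2.INTER_CUBIC))
cal=np.load("pics/w1.npz")
P=[ray(cal,p,.014) for p in[(174,133),(394,132),(385,298),(190,299)]]
print(np.round(P,4).tolist(),np.mean(P,0))
for r in nets.masks_of("wrist","stage")[:1]:
    k=cv2.findContours(r["region"].astype(np.uint8),cv2.RETR_EXTERNAL,cv2.CHAIN_APPROX_NONE)[0]; k=max(k,key=cv2.contourArea)[:,0]
    Q=np.array([ray(cal,p,.014)[:2] for p in k],np.float32)*1000; print("stage",cv2.minAreaRect(Q))
for r in nets.masks_of("wrist","coupon_mid")[:2]: print(r["box"],r["confidence"])
E
```

```text
[[0.5124, -0.1027, 0.014], [0.7029, -0.1398, 0.014], [0.6796, -0.3065, 0.014], [0.4797, -0.2683, 0.014]] [ 0.59365724 -0.20433938  0.014     ]
stage ((591.3037719726562, -203.885498046875), (170.05026245117188, 199.41302490234375), 79.08096313476562)
[280.8, 239.5, 319.1, 268.7] 0.68
```

View pics/w1c.png

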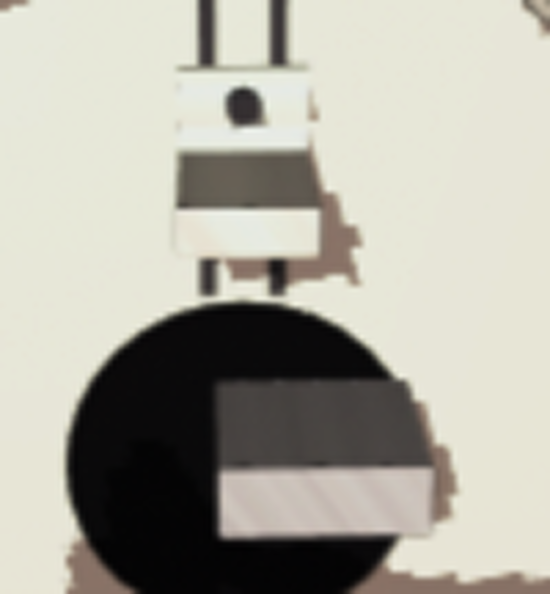

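Crop: the post's top face spans (173–320, 207–257) with its front edge at row 257. The coupon's top face has corners (218,468), (434,466), (434,537), (220,538).

```bash
python3 - <<'E'
from h import *
cal=np.load("pics/w1.npz"); f=lambda c,z: ray(cal,(240+c[0]/5.5-.4,172+c[1]/5.5-.4),z)[:2]*1000
yaw=np.radians(-11.0); ex=np.array([np.cos(yaw),np.sin(yaw)]); ey=np.array([-ex[1],ex[0]])
post=[f(p,.05) for p in((173,257),(320,257),(320,207),(175,207))]
cp=[f(p,.05) for p in((218,468),(434,466),(434,537),(220,538))]
for n,P in(("post",post),("coup",cp)):
    P=np.array(P); print(n,P.round(1).tolist(),P.mean(0).round(1),"edge ang",[np.degrees(np.arctan2(*(P[b]-P[a])[::-1])).round(1) for a,b in((0,1),(3,2))],"len",np.linalg.norm(P[1]-P[0]).round(1),np.linalg.norm(P[2]-P[1]).round(1))
c=np.mean(cp,0); pf=(post[0]+post[1])/2
print("slide lines ang",[np.degrees(np.arctan2(*(f((a,290),.014)-f((b,5),.014))[::-1])).round(1) for a,b in((208,206),(277,279))])
print("coupon rel post front (stage axes)",(c-pf)@ex,(c-pf)@ey)
s=np.array([591.3,-203.9]); print("post rel stage",(pf-s)@ex,(pf-s)@ey)
E
```

```text
post [[583.7, -185.4], [605.5, -189.8], [606.9, -182.0], [585.6, -177.8]] [ 595.4 -183.7] edge ang [np.float64(-11.2), np.float64(-11.2)] len 22.2 7.9
coup [[583.7, -221.1], [617.0, -227.4], [615.1, -239.7], [581.6, -233.2]] [ 599.4 -230.4] edge ang [np.float64(-10.6), np.float64(-10.9)] len 33.9 12.4
slide lines ang [np.float64(-100.8), np.float64(-100.9)]
coupon rel post front (stage axes) 12.792925873784474 -41.06722630779963
post rel stage 0.15813413501117002 16.636191217383804
```

Request:
step_arm(
  moves=[
    [[0.3,-2.6,-1,0],[0.72,-2.64,-1,0],[0,0,-2,0],[0,0,-2,0],[0,0,0,0],[0,0,0,0]],
  ],
)

```text
t: 3.73
tool_pos: [0.5993, -0.2299, 0.0798]
tool_rot: [-3.126, 0.306, 0.003]
contact_force: [-0.0, 0.0, 0.8]
opening: 0.085
```

Request:
step_arm(
  moves=[
    [[0,0,-2,0],[0,-0.05,-2,0],[0,0,-1.5,0],[0,0,-0.5,0],[0,0,0,0],[0,0,0,0]],
  ],
)

```text
t: 4.23
tool_pos: [0.6005, -0.2313, 0.0212]
tool_rot: [3.126, -0.307, 0.002]
contact_force: [-1.1, -0.6, 0.5]
opening: 0.0854
```

```bash
python3 look.py w2 coupon_mid:.032 stage_top:.014
```

```text
4.2333 [ 0.6005 -0.2313  0.0212] [ 3.1261e+00 -3.0680e-01  1.7000e-03] [-1.14 -0.55  0.51] 0.08540491477546121
coupon_mid [273.3 266.6] 0.7 [ 0.5997 -0.2303  0.032 ]
stage_top [246.8 170.7] 0.85 [ 0.5951 -0.1836  0.014 ]
```

View pics/w2.png

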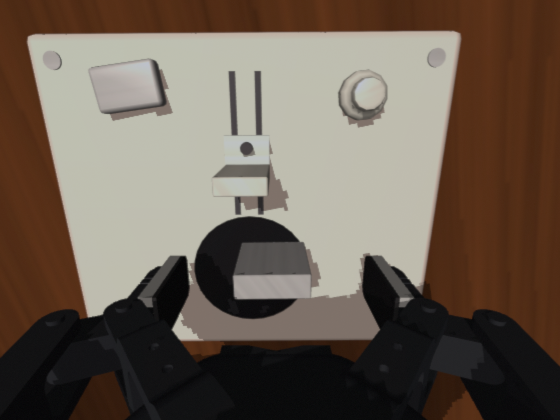

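The fingers straddle the coupon, its top centred ~(273,285) between pads at ~(168,280) and (385,280). Lowering 3 mm and closing.

Request:
step_arm(
  moves=[
    [[0,0,-0.3,0],[0,0,0,0]],
  ],
)

```text
t: 4.55
tool_pos: [0.6001, -0.2314, 0.0175]
tool_rot: [3.126, -0.307, 0.001]
contact_force: [-0.5, 1.2, -0.5]
opening: 0.0851
```

Request:
step_arm(
  moves=[
    [[0,0,0,0],[0,0,0,0],[0,0,0,0],[0,0,0,0],[0,0,0,0],[0,0,0,0],[0,0,0,0],[0,0,0,0]],
  ],
  grip=1,
  squeeze=30,
)

```text
t: 5.22
tool_pos: [0.6001, -0.2314, 0.0174]
tool_rot: [3.126, -0.307, 0.001]
contact_force: [-0.2, 0.2, 1.1]
opening: 0.0338
```

Request:
step_arm(
  moves=[
    [[-0.1,0.4,0,0],[-0.1,0.4,0,0],[-0.1,0.4,0,0],[-0.1,0.4,0,0],[-0.1,0.4,0,0],[-0.1,0.4,0,0],[-0.1,0.4,0,0],[-0.1,0.4,0,0],[0,0,0,0],[0,0,0,0]],
  ],
)

```text
t: 6.05
tool_pos: [0.5918, -0.1983, 0.0173]
tool_rot: [-3.125, 0.307, 0.001]
contact_force: [-0.9, 1.7, 2.7]
opening: 0.0332
```

```bash
python3 look.py w3 coupon_mid:.032 stage_top:.014; python3 - <<'E'
import cv2
im=cv2.imread("pics/w3.png"); cv2.imwrite("pics/w3c.png",cv2.resize(im[130:330,180:380],None,fx=3,fy=3,interpolation=cv2.INTER_CUBIC))
E
```

```text
6.05 [ 0.5918 -0.1983  0.0173] [-3.1252e+00  3.0690e-01  1.1000e-03] [-0.91  1.67  2.68] 0.03319436919962859
coupon_mid [274.1 270.3] 0.95 [ 0.5914 -0.1974  0.032 ]
stage_top [277.4 229.6] 0.56 [ 0.5957 -0.1839  0.014 ]
```

View pics/w3c.png

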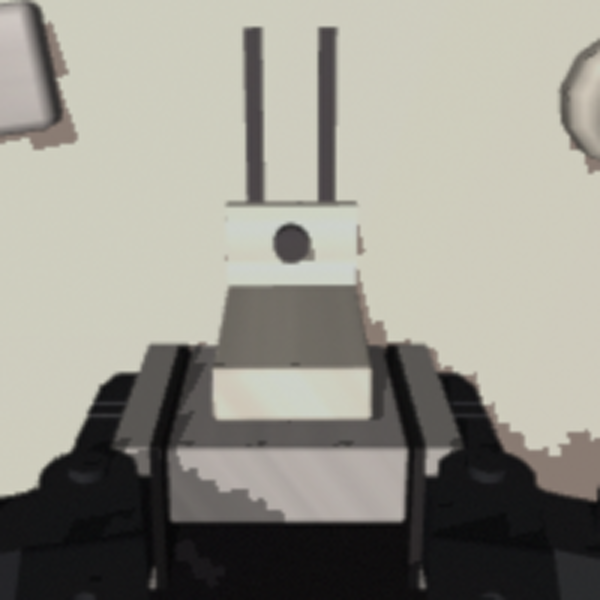

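The coupon is held ~1 mm off-centre from the post: tops 168–407 against 213–372 in the crop. The gap is rows 418–447.

```bash
python3 - <<'E'
from h import *
cal=np.load("pics/w3.npz"); f=lambda c: ray(cal,(180+c[0]/3-.33,130+c[1]/3-.33),.05)[:2]*1000
yaw=np.radians(-11.0); E=np.array([[np.cos(yaw),np.sin(yaw)],[-np.sin(yaw),np.cos(yaw)]])
pl,pr,cl,cr=[f(p) for p in((213,418),(372,418),(168,447),(407,446))]
print("post mid",(pl+pr)/2,"post->coupon face",E@((cl+cr-pl-pr)/2),"ang",np.degrees(np.arctan2(*(cr-cl)[::-1])),np.degrees(np.arctan2(*(pr-pl)[::-1])))
E
```

```text
post mid [ 594.80109233 -187.34426565] post->coupon face [-0.71966459 -4.44399706] ang -10.915778569639725 -11.190811566173542
```

Request:
step_arm(
  moves=[
    [[0.07,0.1,0,0],[0.05,0.1,0,0],[0.02,0.12,0,0],[0,0,0,0],[0,0,0,0],[0,0,0,0]],
  ],
)

```text
t: 6.7
tool_pos: [0.5936, -0.1963, 0.0173]
tool_rot: [3.126, -0.307, 0.001]
contact_force: [-0.2, -1.7, 2.4]
opening: 0.0337
```

Request:
step_arm(
  moves=[
    [[0.006,0.03,0,0],[0,0,0,0],[0,0,0,0]],
  ],
)

```text
t: 6.95
tool_pos: [0.5936, -0.1958, 0.0173]
tool_rot: [3.126, -0.307, 0.001]
contact_force: [0.9, -1.8, 2.8]
opening: 0.0329
```

Request:
step_arm(
  moves=[
    [[0.006,0.03,0,0],[0,0,0,0],[0,0,0,0]],
  ],
)

```text
t: 7.2
tool_pos: [0.5936, -0.1955, 0.0173]
tool_rot: [3.126, -0.307, 0.001]
contact_force: [0.8, -0.7, 3.3]
opening: 0.0338
```

Request:
step_arm(
  moves=[
    [[0.006,0.03,0,0],[0,0,0,0],[0,0,0,0]],
  ],
)

```text
t: 7.45
tool_pos: [0.5936, -0.1953, 0.0173]
tool_rot: [3.126, -0.307, 0.0]
contact_force: [-0.3, -1.5, 2.6]
opening: 0.0332
```

Request:
step_arm(
  moves=[
    [[0.006,0.03,0,0],[0.006,0.03,0,0],[0,0,0,0],[0,0,0,0]],
  ],
)

```text
t: 7.78
tool_pos: [0.5936, -0.1947, 0.0173]
tool_rot: [3.126, -0.307, 0.0]
contact_force: [-1.4, -2.3, 4.0]
opening: 0.0335
```

Request:
step_arm(
  moves=[
    [[0.006,0.03,0,0],[0,0,0,0],[0,0,0,0]],
  ],
)

```text
t: 8.03
tool_pos: [0.5937, -0.1945, 0.0173]
tool_rot: [3.126, -0.307, -0.0]
contact_force: [-0.9, -3.3, 3.4]
opening: 0.0333
```

Request:
step_arm(
  moves=[
    [[0.006,0.03,0,0],[0,0,0,0],[0,0,0,0]],
  ],
)

```text
t: 8.28
tool_pos: [0.5937, -0.1945, 0.0173]
tool_rot: [3.126, -0.307, -0.0]
contact_force: [-1.3, -4.5, 3.1]
opening: 0.0337
```

Request:
step_arm(
  moves=[
    [[0.008,0.04,0,0],[0,0,0,0],[0,0,0,0]],
  ],
)

```text
t: 8.53
tool_pos: [0.5937, -0.1945, 0.0173]
tool_rot: [3.125, -0.307, -0.0]
contact_force: [-1.6, -5.6, 3.5]
opening: 0.0337
```

Request:
step_arm(
  moves=[
    [[0.008,0.04,0,0],[0,0,0,0],[0,0,0,0]],
  ],
)

```text
t: 8.78
tool_pos: [0.5937, -0.1945, 0.0173]
tool_rot: [3.124, -0.307, -0.0]
contact_force: [-1.2, -7.8, 3.3]
opening: 0.0333
```

Request:
step_arm(
  moves=[
    [[0.002,0.01,0,0],[0,0,0,0],[0,0,0,0],[0,0,0,0],[0,0,0,0],[0,0,0,0],[0,0,0,0]],
  ],
)

```text
t: 9.37
tool_pos: [0.5937, -0.1945, 0.0173]
tool_rot: [3.124, -0.307, -0.0]
contact_force: [-1.6, -7.5, 2.8]
opening: 0.0334
```

Request:
step_arm(
  moves=[
    [[0,0,0,0],[0,0,0,0],[0,0,0,0],[0,0,0,0],[0,0,0,0],[0,0,0,0],[0,0,0,0]],
  ],
)

```text
t: 9.95
tool_pos: [0.5937, -0.1944, 0.0173]
tool_rot: [3.124, -0.307, -0.0]
contact_force: [-1.8, -8.4, 3.6]
opening: 0.0335
```

```bash
python3 look.py w4 coupon_mid:.032 stage_top:.014; python3 - <<'E'
import cv2
im=cv2.imread("pics/w4.png"); cv2.imwrite("pics/w4c.png",cv2.resize(im[130:330,180:380],None,fx=3,fy=3,interpolation=cv2.INTER_CUBIC))
E
```

```text
9.95 [ 0.5937 -0.1944  0.0173] [ 3.124e+00 -3.069e-01 -2.000e-04] [-1.82 -8.39  3.65] 0.033527604310212754
coupon_mid [277.7 269.2] 0.85 [ 0.5951 -0.1932  0.032 ]
stage_top [272.7 237.7] 0.71 [ 0.5943 -0.184   0.014 ]
```

View pics/w4c.png

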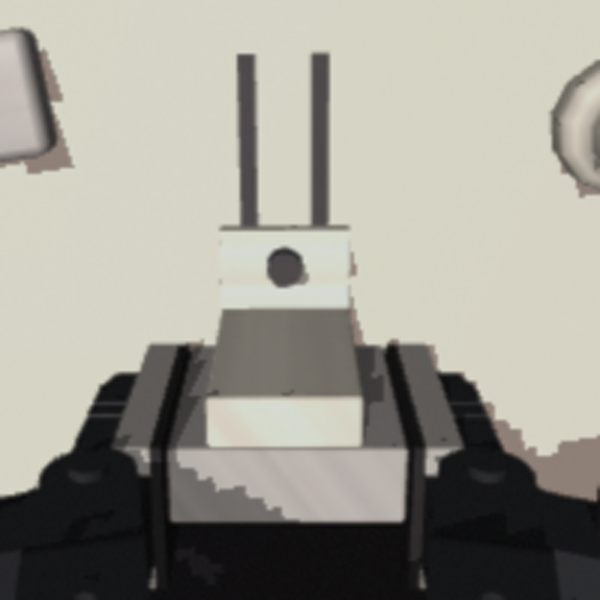

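The coupon is flush on the post and centred to <0.5 mm (mids 287.5 against 284.5), pressed ~7–8 N for over 1 s. Easing off, opening and rising.

Request:
step_arm(
  moves=[
    [[-0.02,-0.09,0,0],[0,0,0,0],[0,0,0,0]],
  ],
)

```text
t: 10.35
tool_pos: [0.5937, -0.1945, 0.0173]
tool_rot: [3.126, -0.307, 0.0]
contact_force: [-1.7, -5.1, 3.0]
opening: 0.0331
```

Request:
step_arm(
  moves=[
    [[0,0,0,0],[0,0,0,0],[0,0,0,0],[0,0,0,0],[0,0,0,0],[0,0,0,0],[0,0,0,0],[0,0,0,0]],
  ],
  grip=0,
)

```text
t: 11.02
tool_pos: [0.5937, -0.1939, 0.0172]
tool_rot: [-3.126, 0.307, 0.0]
contact_force: [0.6, -0.4, -0.5]
opening: 0.0855
```

Request:
step_arm(
  moves=[
    [[0,0,1,0],[0,0,2,0],[0,0,3,0],[0,0,3,0],[0,0,3,0],[0,0,0,0],[0,0,0,0]],
  ],
)

```text
t: 11.6
tool_pos: [0.5956, -0.1948, 0.1413]
tool_rot: [3.124, -0.307, 0.01]
contact_force: [-0.4, -1.0, 0.8]
opening: 0.0856
```

```bash
python3 look.py w5 coupon_mid:.032 stage_top:.014; python3 - <<'E'
import cv2
im=cv2.imread("pics/w5.png"); cv2.imwrite("pics/w5c.png",cv2.resize(im[170:320,200:360],None,fx=4,fy=4,interpolation=cv2.INTER_CUBIC))
E
```

```text
11.6 [ 0.5956 -0.1948  0.1413] [ 3.1244 -0.3072  0.0098] [-0.44 -1.01  0.83] 0.08556469507013198
coupon_mid [272.8 198.2] 0.58 [ 0.5945 -0.1912  0.032 ]
stage_top [270.4 187.3] 0.8 [ 0.5934 -0.1852  0.014 ]
```

View pics/w5c.png

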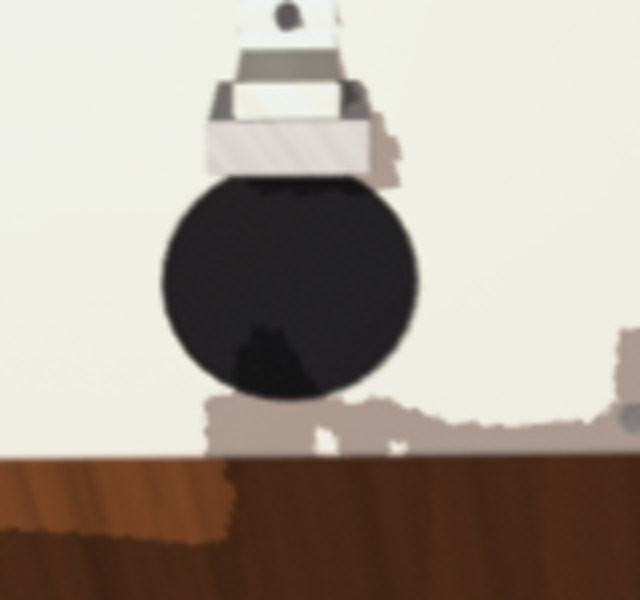

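The coupon stays flush and square after release (coupon top rows 119–175, touching the post top at 82–120). Now to the tweezers.

Request:
step_arm(
  moves=[
    [[0,0.5,3,0],[0,2,3,-0.09],[-0.55,4,0,-0.11],[-0.55,4,0,-0.11],[-0.55,4,0,-0.11],[-0.55,4,0,-0.11],[-0.55,4,0,-0.11],[-0.55,4,0,-0.11],[-0.55,4,0,-0.11],[-0.55,4,0,-0.11]],
  ],
)

```text
t: 12.58
tool_pos: [0.548, 0.1527, 0.1951]
tool_rot: [2.616, -1.736, -0.004]
contact_force: [1.2, -0.1, 0.4]
opening: 0.0856
```

Request:
step_arm(
  moves=[
    [[-0.55,1.9,-0.5,-0.01],[-0.5,0,0,0],[0,0,0,0],[0,0,0,0]],
  ],
)

```text
t: 12.92
tool_pos: [0.5386, 0.1693, 0.1909]
tool_rot: [2.612, -1.741, -0.002]
contact_force: [0.2, -0.8, -0.5]
opening: 0.0853
```

```bash
python3 look.py w6 tweezers_grip:.096 tweezers_shoulder:.05 stand:0; python3 - <<'E'
import sys; sys.path.insert(0,".")
from h import *
cal=np.load("pics/w6.npz")
for r in nets.masks_of("wrist","stand")[:2]:
    k=cv2.findContours(r["region"].astype(np.uint8),cv2.RETR_EXTERNAL,cv2.CHAIN_APPROX_NONE)[0]; k=max(k,key=cv2.contourArea)[:,0]
    Q=np.array([ray(cal,p,.014)[:2] for p in k],np.float32)*1000; print("stand",r["box"],cv2.minAreaRect(Q))
E
```

```text
12.9167 [0.5386 0.1693 0.1909] [ 2.6124e+00 -1.7414e+00 -2.0000e-03] [ 0.22 -0.77 -0.45] 0.08531096932739436
tweezers_grip [276.7 203.9] 0.68 [0.5414 0.1688 0.096 ]
tweezers_shoulder [275.2 187.9] 0.59 [0.5435 0.1711 0.05  ]
stand [251.3 328.6] 0.92 [0.3408 0.1217 0.    ]
stand [273.1 181.3] 0.74 [0.5388 0.1718 0.    ]
stand [87.1, 0.0, 208.6, 79.1] ((630.5133666992188, 338.3896179199219), (71.1341781616211, 100.68531799316406), 32.166324615478516)
stand [208.1, 282.6, 296.6, 354.1] ((358.4806823730469, 126.96662139892578), (117.0694580078125, 100.88053131103516), 12.052745819091797)
```

View pics/w6.png

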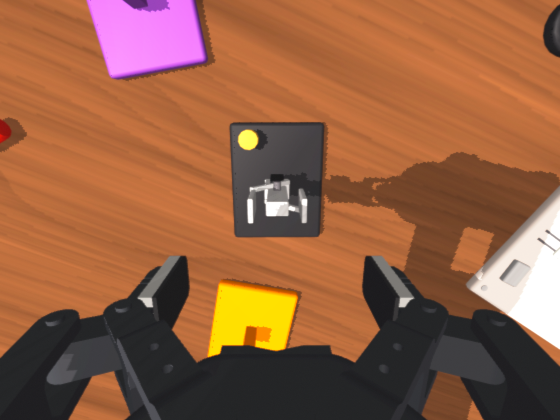

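Wrist view: black stand corners (231,123), (324,122), (321,237), (235,237); wings at x≈251 and 303, spine ~(277,203), weight (248,139) well clear of the fingers' path. Orange is below, purple above.

```bash
python3 - <<'E'
from h import *
im=cv2.imread("pics/w6.png"); cal=np.load("pics/w6.npz")
hsv=cv2.cvtColor(im,cv2.COLOR_BGR2HSV); sub=np.zeros(im.shape[:2],np.uint8); sub[115:245,225:332]=1
base=((hsv[...,2]<75)&(hsv[...,1]<110)&(sub>0)).astype(np.uint8)
k=max(cv2.findContours(base,cv2.RETR_EXTERNAL,cv2.CHAIN_APPROX_NONE)[0],key=cv2.contourArea); print(cv2.boundingRect(k))
P=np.array([ray(cal,p,.014)[:2] for p in[(231,123),(324,122),(321,237),(235,237)]],np.float32)*1000
print(P.round(1).tolist(),P.mean(0),cv2.minAreaRect(P))
br=((hsv[...,2]>130)&(hsv[...,1]<70)&(sub>0)).astype(np.uint8)
n,l,s,c=cv2.connectedComponentsWithStats(br)
for i in range(1,n):
    if s[i][4]>20: print(s[i],c[i].round(1), ray(cal,c[i],.114).round(4))
print("tool yaw",np.degrees(2*np.arctan2(-1.7414,2.6124)))
cv2.imwrite("pics/w6c.png",cv2.resize(im[160:250,220:340],None,fx=6,fy=6,interpolation=cv2.INTER_CUBIC))
E
```

```text
(231, 123, 93, 113)
[[582.0, 236.89999389648438], [620.0999755859375, 148.0], [501.8999938964844, 96.0], [463.3999938964844, 188.60000610351562]] [541.84735 167.38799] ((542.2427368164062, 167.08612060546875), (129.02239990234375, 100.23082733154297), 22.586193084716797)
[247 179  52  45 863] [269.3 202.5] [0.5452 0.1767 0.114 ]
[281 180   9  19  92] [285.8 186.9] [0.5614 0.1698 0.114 ]
[299 189   9  34 172] [303.2 205.9] [0.5527 0.1514 0.114 ]
tool yaw -67.3740612944197
```

View pics/w6c.png

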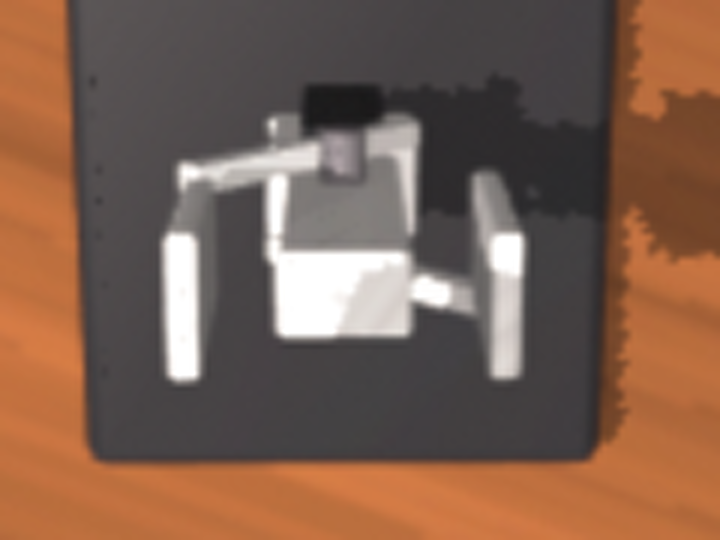

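Crop: left wing top (163–202, 233–380), right wing top (487–523, 233–378), spine top (275–412, 250–338).

```bash
python3 - <<'E'
from h import *
cal=np.load("pics/w6.npz"); f=lambda x,y,z=.114: ray(cal,(220+x/6-.42,160+y/6-.42),z)[:2]*1000
L=f(182.5,306.5);R=f(505,305.5); print(L,R,(L+R)/2,np.linalg.norm(f(163,306)-f(523,306)),np.linalg.norm(f(163,306,.11)-f(523,306,.11)),"len",np.linalg.norm(f(182,233)-f(182,380)),"ang",np.degrees(np.arctan2(*(L-R)[::-1])))
# side view check
im=viewer.get_image("side"); c=viewer.calibration("side")
print(nets.pinpoint("side","tweezers_grip")[:2])
for z in(.096,):
  for r in nets.pinpoint("side","tweezers_grip")[:1]: print(ray(c,r["at"],z))
E
```

```text
[533.22523833 188.05278037] [549.44574817 149.41258964] [541.33549325 168.73268501] 46.779512596644736 47.63000674840936 len 20.064842735046543 ang 112.77185454895452
[{'at': [265.6, 176.0], 'confidence': 0.66}, {'at': [270.3, 197.5], 'confidence': 0.18}]
[0.53407264 0.17193424 0.096     ]
```

Request:
step_arm(
  moves=[
    [[0.27,-0.06,-1.5,0],[0,0,-2.5,0],[0,0,-2.5,0],[0,0,-2.5,0],[0,0,-1.5,0],[0,0,0,0],[0,0,0,0],[0,0,0,0]],
  ],
)

```text
t: 13.98
tool_pos: [0.5429, 0.1695, 0.0887]
tool_rot: [-2.613, 1.742, -0.002]
contact_force: [0.8, -0.4, 0.4]
opening: 0.0856
```

Request:
step_arm(
  moves=[
    [[-0.16,-0.08,-0.6,0],[0,0,-0.55,0],[0,0,0,0],[0,0,0,0]],
  ],
)

```text
t: 14.32
tool_pos: [0.5401, 0.1686, 0.0756]
tool_rot: [2.614, -1.743, -0.0]
contact_force: [-0.5, 0.7, -1.0]
opening: 0.085
```

Request:
step_arm(
  moves=[
    [[0,0,0,0],[0,0,0,0],[0,0,0,0],[0,0,0,0],[0,0,0,0],[0,0,0,0],[0,0,0,0],[0,0,0,0]],
  ],
  grip=1,
  squeeze=50,
)

```text
t: 14.98
tool_pos: [0.5418, 0.1691, 0.0782]
tool_rot: [-2.612, 1.741, -0.003]
contact_force: [-1.4, 1.0, 8.4]
opening: 0.0299
```

Request:
step_arm(
  moves=[
    [[0,0,0,0],[0,0,0,0],[0,0,0,0]],
  ],
)

```text
t: 15.23
tool_pos: [0.5418, 0.1691, 0.0783]
tool_rot: [-2.612, 1.741, -0.003]
contact_force: [-1.3, -0.1, 8.1]
opening: 0.0299
```

```bash
python3 look.py w7 tweezers_grip:.096 tweezers_shoulder:.05; python3 - <<'E'
import sys; sys.path.insert(0,".")
from h import *
s=viewer.get_image("side"); a=cv2.resize(s[140:240,220:320],(400,400),interpolation=cv2.INTER_CUBIC)
w=cv2.imread("pics/w7.png"); b=cv2.resize(w[170:370,180:380],(400,400),interpolation=cv2.INTER_CUBIC)
cv2.imwrite("pics/w7c.png",np.hstack([b,a]))
E
```

```text
15.2333 [0.5418 0.1691 0.0783] [-2.612   1.7413 -0.0032] [-1.25 -0.07  8.12] 0.029889726593490342
tweezers_grip [276.1 277.5] 0.76 [0.5411 0.168  0.096 ]
tweezers_shoulder [274.3 236. ] 0.84 [0.543  0.1698 0.05  ]
```

Request:
step_arm(
  moves=[
    [[0,0,0,0],[0,0,0,0],[0,0,0,0]],
  ],
  squeeze=25,
)

```text
t: 15.68
tool_pos: [0.5418, 0.1691, 0.0782]
tool_rot: [-2.612, 1.741, -0.003]
contact_force: [-2.1, -0.6, 8.1]
opening: 0.0297
```

View pics/w7c.png

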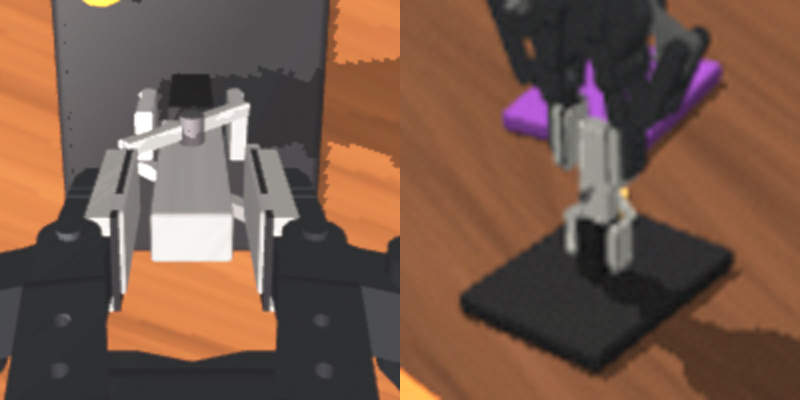

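Last picture: the fingers have both wings pinched, the jaws are spread clear of the fin, and the spine is centred. The tweezers sit upright on the black stand. Lifting.

Request:
step_arm(
  moves=[
    [[0,0,0.4,0],[0,0,0.6,0],[0,0,1,0],[0,0,1.5,0],[0,0,2,0],[0,0,2,0],[0,0,1.5,0],[0,0,0,0],[0,0,0,0],[0,0,0,0]],
  ],
  squeeze=45,
)

```text
t: 16.52
tool_pos: [0.5397, 0.1685, 0.1647]
tool_rot: [2.613, -1.742, -0.002]
contact_force: [-0.1, -0.1, -1.6]
opening: 0.0294
```

```bash
python3 look.py w8 tweezers_grip:.18 tweezers_shoulder:.134; python3 - <<'E'
import sys; sys.path.insert(0,".")
from h import *
# where do tool-fixed points land in the wrist picture, before vs now
cal=np.load("pics/w8.npz"); o=readout.get_obs()
p=np.array(o["tool_pos"]); print("proj grip/shoulder if grip=TCP+17.8mm:",proj(cal,p+[0,0,.018]),proj(cal,p+[0,0,-.028]))
a=cv2.imread("pics/w7.png"); b=cv2.imread("pics/w8.png")
# spine top white blob in both
for n,im in(("w7",a),("w8",b)):
    m=((im.min(2)>200)).astype(np.uint8); m[:,:240]=0;m[:,320:]=0;m[:250]=0
    N,l,s,c=cv2.connectedComponentsWithStats(m); i=1+np.argmax(s[1:,4]); print(n,s[i],c[i].round(1))
E
```

```text
16.5167 [0.5397 0.1685 0.1647] [ 2.6130e+00 -1.7421e+00 -1.7000e-03] [-0.07 -0.15 -1.59] 0.029400323645634194
tweezers_grip [275.6 275.4] 0.62 [0.5388 0.1675 0.18  ]
tweezers_shoulder [272.6 236.9] 0.66 [0.5388 0.1696 0.134 ]
proj grip/shoulder if grip=TCP+17.8mm: [274.30514519 275.82167516] [274.60310476 238.02861595]
w7 [256 277  40  23 917] [275.5 288. ]
w8 [256 277  40  23 891] [275.4 288.3]
```

Tweezers lifted without slip (spine blob unmoved in the wrist view). Carrying them over the stack and turning −0.586 rad.

Request:
step_arm(
  moves=[
    [[0.2,-1.5,0,-0.03],[0.4,-2.5,0,-0.06],[0.55,-3.5,0,-0.08],[0.55,-3.8,0,-0.08],[0.6,-4,0,-0.08],[0.6,-4,0,-0.08],[0.6,-4,0,-0.08],[0.6,-4,0,-0.056],[0.55,-3.5,0,-0.04],[0.45,-2.5,0,0]],
  ],
)

```text
t: 17.5
tool_pos: [0.5908, -0.1674, 0.1646]
tool_rot: [1.994, -2.426, -0.001]
contact_force: [1.4, 0.2, -0.3]
opening: 0.0298
```

Request:
step_arm(
  moves=[
    [[0.36,-1.8,0,0],[0.2,-0.7,0,0],[0,0,0,0],[0,0,0,0],[0,0,0,0]],
  ],
)

```text
t: 17.92
tool_pos: [0.5968, -0.1877, 0.1654]
tool_rot: [-2.001, 2.422, 0.002]
contact_force: [-0.5, 0.3, -1.1]
opening: 0.0297
```

```bash
python3 look.py w9 tweezers_grip:.1825 tweezers_shoulder:.1365 coupon_mid:.032 stage_top:.014; python3 - <<'E'
import sys; sys.path.insert(0,".")
from h import *
cal=np.load("pics/w5.npz"); f=lambda x,y: ray(cal,(200+x/4-.4,170+y/4-.4),.05)[:2]*1000
yaw=np.radians(-11.0); E=np.array([[np.cos(yaw),np.sin(yaw)],[-np.sin(yaw),np.cos(yaw)]])
a=np.mean([f(207,119),f(370,119),f(207,175),f(370,175)],0); b=np.mean([f(232,82),f(340,82),f(232,120),f(340,120)],0)
print("w5 coupon",a,"post",b,"rel",E@(a-b),"stack ctr",a+4*E[1], b-6*E[1])
E
```

```text
17.9167 [ 0.5968 -0.1877  0.1654] [-2.0013e+00  2.4216e+00  1.7000e-03] [-0.51  0.28 -1.12] 0.029691502905311286
tweezers_grip [276.5 273.8] 0.79 [ 0.5976 -0.1889  0.1825]
tweezers_shoulder [273.5 237.2] 0.69 [ 0.5974 -0.1872  0.1365]
coupon_mid [282.8 198.2] 0.65 [ 0.5927 -0.1948  0.032 ]
stage_top [270.3 188.7] 0.97 [ 0.6001 -0.1836  0.014 ]
w5 coupon [ 593.30327187 -193.1051244 ] post [ 594.75753799 -183.35944273] rel [ 0.43201657 -9.84411311] stack ctr [ 594.06650785 -189.17861567] [ 593.61268402 -189.24920583]
```

Request:
step_arm(
  moves=[
    [[-0.14,-0.08,-1,0],[-0.13,-0.08,-1.5,0],[0,0,-1.5,0],[0,0,-1,0],[0,0,0,0],[0,0,0,0],[0,0,0,0]],
  ],
)

```text
t: 18.75
tool_pos: [0.5946, -0.1911, 0.1163]
tool_rot: [-1.999, 2.423, -0.001]
contact_force: [1.0, -0.3, -0.3]
opening: 0.0295
```

```bash
python3 look.py w10 tweezers_grip:.1330 coupon_mid:.032 ; cat > an.py <<'E'
import sys
from h import *
n=sys.argv[1]; cal=np.load(f"pics/{n}.npz"); im=cv2.imread(f"pics/{n}.png"); p=readout.get_obs()["tool_pos"]
ex=np.array([.9816,-.1908,0]); ey=np.array([.1908,.9816,0]); S=np.array([.5941,-.1893,0])
pt=lambda x,y,z:proj(cal,S+ex*x*.001+ey*y*.001+[0,0,z]).round(1).tolist()
print("expected px: coupon top corners",[pt(x,y,.05) for x in(-17,17) for y in(-10,2)],"post",[pt(x,y,.05) for x in(-11,11) for y in(2,10)])
T=np.array([p[0],p[1],p[2]]); print("jaw tips px (inner/outer at -8,8):",[proj(cal,T+ex*x*.001+ey*y*.001+[0,0,-.056]).round(1).tolist() for x in(-8,8) for y in(-17,-12,12,17)])
print("tool rel stack",(ex@(T-S)*1000).round(2),(ey@(T-S)*1000).round(2))
for th in("coupon_mid","tweezers_grip"):
    for r in nets.masks_of("wrist",th)[:1]: print(th,r["box"],r["confidence"])
np.set_printoptions(linewidth=400)
g=cv2.cvtColor(im,cv2.COLOR_BGR2GRAY)
for r in range(int(sys.argv[2]),int(sys.argv[3]),int(sys.argv[4])): print(r,g[r,225:330:2])
E
python3 an.py w10 170 262 6
```

```text
18.75 [ 0.5946 -0.1911  0.1163] [-1.999e+00  2.423e+00 -1.300e-03] [ 1.02 -0.29 -0.31] 0.029503821681285056
tweezers_grip [277.  275.5] 0.97 [ 0.5942 -0.1923  0.133 ]
coupon_mid [280.1 211.2] 0.96 [ 0.5938 -0.1954  0.032 ]
expected px: coupon top corners [[285.5, 240.6], [269.8, 240.6], [286.0, 197.7], [269.6, 197.7]] post [[269.8, 233.3], [259.3, 233.3], [269.6, 205.6], [258.8, 205.6]]
jaw tips px (inner/outer at -8,8): [[298.4, 233.6], [291.4, 233.6], [258.1, 233.6], [251.1, 233.6], [298.9, 212.4], [291.8, 212.4], [257.7, 212.4], [250.6, 212.4]]
tool rel stack 1.22 -1.77
coupon_mid [269.0, 186.7, 290.6, 224.3] 0.59
tweezers_grip [237.5, 214.3, 318.3, 314.8] 0.8
170 [238 238 239 239 238 238 239 238 238 238 239 239 238 239 239 238 238 238 238 238 238 238 238 238 238 238 238 238 238 238 238 238 238 238 238 238 238 238 238 237 169 157 157 157 158 157 157 156 150 134  86  56  48]
176 [238 238 238 239 238 238 238 239 238 238 238 238 238 238 238 238 238 238 238 238 238 238 238 238 238 238 238 238 238 238 238 236 177 169 158 157 157 157 158 230 224 157 152  91  25  21  24  22  22  22  23  
[... 2359 characters left out ...]
8 182 238 237 237 238 237 237 237 237 237 237]
248 [ 79  78  74 107  75  71  72  71  67  20  39  69 122 143 134 135 233 110  72  71  71  69  70  71  70  70  71  72  72  70  71  70  70  76 232 165 157 207 196  70  62  18  49  71  72  72  74 174 237 237 237 237 238]
254 [ 89  87  71  72  71  72  72  70  27  28  67  67 118 185 182 177 144  71  72  71  71  70  71  71  70  70  71  73  72  71  71  70  70  72 175 238 238 237 227  65  63  44  17  66  72  71  71  72  76  92  92  93 166]
260 [ 18  30  71  71  71  72  71  36  17  66  67  66 149 238 238 236 154  72  72  71  70  70  71  70  71  71  72  72  72  71  71  70  70  69  98 234 238 238 225  58  59  65  25  24  69  71  72  72  72  48  19  19  19]
```

The stack edges in the image (columns ~259.5–269.5–285.8) match my model to ~0.5 px, while the tweezers' centre column is ~275 against the stack's 272.6. I'll shift +2 mm along stage y and −1.2 mm along x.

Request:
step_arm(
  moves=[
    [[-0.04,0.11,0,0],[-0.04,0.11,0,0],[0,0,0,0],[0,0,0,0],[0,0,0,0]],
  ],
)

```text
t: 19.42
tool_pos: [0.5934, -0.1887, 0.1157]
tool_rot: [1.999, -2.423, -0.0]
contact_force: [0.7, -0.6, -1.1]
opening: 0.0302
```

```bash
python3 look.py w11 tweezers_grip:.1330 coupon_mid:.032 ; python3 an.py w11 200 260 4
```

```text
19.4167 [ 0.5934 -0.1887  0.1157] [ 1.9994e+00 -2.4232e+00 -1.0000e-04] [ 0.7  -0.55 -1.06] 0.03017853765182999
tweezers_grip [275.9 277. ] 0.56 [ 0.5926 -0.1893  0.133 ]
tweezers_grip [274.5 236.7] 0.31 [ 0.6131 -0.1926  0.133 ]
coupon_mid [282.8 207.6] 0.96 [ 0.5953 -0.1957  0.032 ]
expected px: coupon top corners [[288.4, 238.8], [272.6, 238.8], [289.0, 195.6], [272.5, 195.6]] post [[272.6, 231.5], [262.0, 231.5], [272.5, 203.5], [261.6, 203.5]]
jaw tips px (inner/outer at -8,8): [[298.3, 233.5], [291.4, 233.5], [258.2, 233.5], [251.2, 233.5], [298.8, 212.5], [291.7, 212.5], [257.8, 212.5], [250.7, 212.5]]
tool rel stack -0.76 0.36
coupon_mid [273.2, 184.0, 290.2, 224.7] 0.67
tweezers_grip [237.1, 214.4, 315.7, 313.0] 0.89
200 [234 234 234 234 234 234 234 234 234 234 234 238 240 240 240 239 235 240 239 139  85  86  86  87  95 132 133 135 160 226 146 133 132 151 151 152  93  22  22  23  23  36  39  40  39  27  26  36  37  38  37  37  37]
204 [238 238 238 238 238 239 239 238 238 239 239 239 239 202  93  92  97 233 233 138 136 137 135 135  95 135 134 133 133 217 222 222 146 157 157 1
[... 2205 characters left out ...]
4  83 159 161 161 172 235 237 238 237 238 237]
248 [116 129 138 115  71  72  72  71  67  20  39  69 159 219 211 154 233 111  72  71  70  69  70  70  70  70  71  72  72  70  71  70  70  76 232 158 135 136 138  64  62  18  49  71  72  71  74 174 237 237 237 238 237]
252 [235 233 229 105  72  72  71  71  36  20  65  67 119 174 112  75  70  71  72  71  70  69  70  70  70  70  71  72  71  71  70  70  69  72 180 238 238 238 226  64  66  28  24  70  72  72  72  80 228 237 237 237 237]
256 [ 18  18  44  71  72  72  71  66  19  34  67  67 122 187 183 184 169  72  72  71  70  69  70  71  70  70  71  72  72  71  70  71  70  70 134 238 238 238 227  64  60  61  17  48  72  71  72  72  67  22  18  17  29]
```

Jaws (inner edges ~257.5 and ~293) straddle the stack (262–289.5) evenly. Descending gently.

Request:
step_arm(
  moves=[
    [[0,0,-0.3,0],[0,0,-0.3,0],[0,0,-0.3,0],[0,0,-0.3,0],[0,0,0,0],[0,0,0,0]],
  ],
)

```text
t: 20.17
tool_pos: [0.5931, -0.1887, 0.1032]
tool_rot: [1.999, -2.423, -0.001]
contact_force: [0.3, -0.5, -1.2]
opening: 0.0299
```

Request:
step_arm(
  moves=[
    [[0,0,-0.3,0],[0,0,-0.3,0],[0,0,-0.3,0],[0,0,-0.3,0],[0,0,0,0],[0,0,0,0]],
  ],
)

```text
t: 20.67
tool_pos: [0.5932, -0.1887, 0.0913]
tool_rot: [1.999, -2.423, -0.001]
contact_force: [0.5, -0.6, -0.7]
opening: 0.0299
```

Request:
step_arm(
  moves=[
    [[0,0,-0.2,0],[0,0,-0.2,0],[0,0,-0.2,0],[0,0,-0.2,0],[0,0,-0.1,0],[0,0,0,0],[0,0,0,0]],
  ],
)

```text
t: 21.25
tool_pos: [0.5933, -0.1888, 0.0826]
tool_rot: [1.999, -2.423, -0.0]
contact_force: [-0.5, 0.4, 0.2]
opening: 0.0297
```

Request:
step_arm(
  moves=[
    [[0,0,-0.1,0],[0,0,-0.05,0],[0,0,0,0],[0,0,0,0]],
  ],
)

```text
t: 21.58
tool_pos: [0.5934, -0.1888, 0.0812]
tool_rot: [-1.999, 2.423, -0.0]
contact_force: [0.9, 0.3, -1.1]
opening: 0.0294
```

Request:
step_arm(
  moves=[
    [[0,0,-0.05,0],[0,0,0,0],[0,0,0,0]],
  ],
)

```text
t: 21.83
tool_pos: [0.5934, -0.1888, 0.0807]
tool_rot: [1.999, -2.423, -0.0]
contact_force: [-0.3, -0.2, -0.7]
opening: 0.0298
```

Request:
step_arm(
  moves=[
    [[0,0,-0.05,0],[0,0,-0.05,0],[0,0,0,0],[0,0,0,0]],
  ],
)

```text
t: 22.17
tool_pos: [0.5934, -0.1887, 0.0797]
tool_rot: [1.999, -2.423, -0.0]
contact_force: [-0.9, -0.8, -0.4]
opening: 0.0297
```

Request:
step_arm(
  moves=[
    [[0,0,-0.05,0],[0,0,-0.05,0],[0,0,0,0],[0,0,0,0]],
  ],
)

```text
t: 22.5
tool_pos: [0.5934, -0.1887, 0.0786]
tool_rot: [1.999, -2.423, -0.0]
contact_force: [-0.7, 0.4, -1.1]
opening: 0.0296
```

Request:
step_arm(
  moves=[
    [[0,0,-0.05,0],[0,0,0,0],[0,0,0,0]],
  ],
)

```text
t: 22.75
tool_pos: [0.5935, -0.1888, 0.0784]
tool_rot: [-1.999, 2.423, -0.0]
contact_force: [-0.4, 0.5, -0.2]
opening: 0.0297
```

Request:
step_arm(
  moves=[
    [[0,0,-0.05,0],[0,0,0,0],[0,0,0,0]],
  ],
)

```text
t: 23.0
tool_pos: [0.5937, -0.1889, 0.0783]
tool_rot: [-1.999, 2.423, -0.001]
contact_force: [-1.3, 0.3, 3.2]
opening: 0.0298
```

Request:
step_arm(
  moves=[
    [[0,0,-0.05,0],[0,0,0,0],[0,0,0,0]],
  ],
)

```text
t: 23.25
tool_pos: [0.5938, -0.1889, 0.0783]
tool_rot: [-1.999, 2.423, -0.001]
contact_force: [-1.4, 1.2, 5.8]
opening: 0.0299
```

Shoulder rests on top at TCP z 0.0783 (as predicted) with ~6 N. Opening gradually.

Request:
step_arm(
  moves=[
    [[0,0,0,0],[0,0,0,0]],
  ],
  grip=0.6,
)

```text
t: 23.42
tool_pos: [0.5936, -0.1889, 0.0773]
tool_rot: [-1.999, 2.423, -0.001]
contact_force: [0.7, 0.3, 2.5]
opening: 0.034
```

Request:
step_arm(
  moves=[
    [[0,0,0,0],[0,0,0,0]],
  ],
  grip=0.57,
)

```text
t: 23.58
tool_pos: [0.5934, -0.1888, 0.0769]
tool_rot: [1.999, -2.423, -0.0]
contact_force: [0.0, -0.2, 0.4]
opening: 0.0365
```

Request:
step_arm(
  moves=[
    [[0,0,0,0],[0,0,0,0]],
  ],
  grip=0.54,
)

```text
t: 23.75
tool_pos: [0.5932, -0.1888, 0.0767]
tool_rot: [1.999, -2.423, -0.0]
contact_force: [0.7, -1.2, 0.5]
opening: 0.0392
```

Request:
step_arm(
  moves=[
    [[0,0,0,0],[0,0,0,0]],
  ],
  grip=0.51,
)

```text
t: 23.92
tool_pos: [0.5932, -0.1886, 0.0769]
tool_rot: [1.999, -2.423, -0.001]
contact_force: [0.4, 0.0, 0.5]
opening: 0.0419
```

Request:
step_arm(
  moves=[
    [[0,0,0,0],[0,0,0,0]],
  ],
  grip=0.48,
)

```text
t: 24.08
tool_pos: [0.5934, -0.1887, 0.0771]
tool_rot: [1.999, -2.423, -0.0]
contact_force: [0.1, 0.3, 0.2]
opening: 0.0446
```

Request:
step_arm(
  moves=[
    [[0,0,0,0],[0,0,0,0]],
  ],
  grip=0.44,
)

```text
t: 24.25
tool_pos: [0.5934, -0.1888, 0.0772]
tool_rot: [-1.999, 2.423, 0.0]
contact_force: [-0.4, -0.6, -0.3]
opening: 0.0483
```

Request:
step_arm(
  moves=[
    [[0,0,0,0],[0,0,0,0],[0,0,0,0],[0,0,0,0],[0,0,0,0]],
  ],
  grip=0,
)

```text
t: 24.67
tool_pos: [0.5934, -0.1888, 0.0772]
tool_rot: [-1.999, 2.423, -0.0]
contact_force: [0.2, 0.3, 0.3]
opening: 0.0855
```

Request:
step_arm(
  moves=[
    [[0,0,1,0],[0,0,2,0],[0,0,3,0],[0,0,3,0],[0,0,2,0],[0,0,0,0],[0,0,0,0]],
  ],
)

```text
t: 25.25
tool_pos: [0.5945, -0.1893, 0.1899]
tool_rot: [-1.998, 2.422, -0.006]
contact_force: [0.3, 0.2, 0.0]
opening: 0.0854
```

```bash
python3 look.py w12 tweezers_grip:.096 tweezers_shoulder:.05 coupon_mid:.032 stage_top:.014; python3 - <<'E'
import sys; sys.path.insert(0,".")
from h import *
S=np.array([.5941,-.1893]); ex=np.array([.9816,-.1908]); ey=np.array([.1908,.9816])
cal=np.load("pics/w12.npz"); im=cv2.imread("pics/w12.png")
pt=lambda x,y,z:proj(cal,np.r_[S+ex*x*.001+ey*y*.001,z]).round(1).tolist()
print("expected wing tops (outer 40)",[pt(0,y,.114) for y in(-20,-16,16,20)],[pt(x,-20,.114) for x in(-10,10)],"spine underside ctr",pt(0,0,.05))
r=int(pt(0,0,.114)[1]); np.set_printoptions(linewidth=300)
g=cv2.cvtColor(im,cv2.COLOR_BGR2GRAY)
for k in(-8,-4,0,4,8): print(r+k,g[r+k,235:325:2])
for th in("coupon_mid","tweezers_grip"):
    for q in nets.masks_of("wrist",th)[:1]: print(th,q["box"],q["confidence"])
for n in("side","top"):
    viewer.get_image(n); c=viewer.calibration(n)
    for th,z in(("tweezers_grip",.096),("tweezers_shoulder",.05),("coupon_mid",.032)):
        for q in nets.pinpoint(n,th)[:1]: print(n,th,q["at"],round(q["confidence"],2),(ray(c,q["at"],z)).round(4))
E
```

```text
25.25 [ 0.5945 -0.1893  0.1899] [-1.9979  2.4219 -0.0063] [0.29 0.22 0.02] 0.08543364906548195
tweezers_grip [276.9 206.1] 0.65 [ 0.5959 -0.1915  0.096 ]
tweezers_grip [269.  183.4] 0.26 [ 0.6161 -0.1888  0.096 ]
tweezers_shoulder [273.3 197.5] 0.55 [ 0.5918 -0.1874  0.05  ]
coupon_mid [276.6 190.3] 0.52 [ 0.5942 -0.1912  0.032 ]
stage_top [268.5 185.3] 0.78 [ 0.5972 -0.1828  0.014 ]
expected wing tops (outer 40) [[300.4, 215.3], [295.3, 215.3], [254.3, 215.3], [249.1, 215.3]] [[300.1, 227.3], [300.7, 202.9]] spine underside ctr [274.8, 195.0]
207 [239 239 239 239 239 238 238 192 238 204  73 172 234 193 183 193 190 185 186 184 185 186 184 182 180 181 235 238 238 160 116 235 218  78  40  39  40  39  38  38  38  38  37  38  37]
211 [239 239 239 239 239 239 238 194 236 200  75 160 238 239 233 225 225 227 225 226 225 222 220 218 219 201 142 105 107 107 120 232 207 197 232 151  64  40  38  39  38  38  38  39  38]
215 [239 239 239 239 239 239 238 215 235 208  81 204 239 238 233 224 226 226 227 225 223 221 222 220 211 205 211 192 182 141 121 230 209 212 238 238 238 238 236 232 219 199 176 195 220]
219 [189 233 220 170 167 217 238 220 232 199  96 234 238 238 235 224 227 226 224 223 222 224 219 214 221 216 236 238 239 231 131 224 196 224 238 238 238 238 238 238 238 238 238 238 238]
223 [203 213 213 133 153 175 237 234 232 212 154 238 238 238 239 238 238 238 238 239 239 238 239 238 238 239 239 238 238 238 162 222 206 230 238 238 238 238 238 238 238 238 238 238 238]
coupon_mid [274.1, 172.8, 286.6, 187.3] 0.65
tweezers_grip [253.6, 187.1, 304.7, 227.8] 0.78
side tweezers_grip [400.3, 261.0] 0.96 [ 0.5913 -0.1857  0.096 ]
side tweezers_shoulder [396.6, 284.8] 0.91 [ 0.5864 -0.1914  0.05  ]
side coupon_mid [394.3, 296.5] 0.68 [ 0.5788 -0.1978  0.032 ]
top tweezers_shoulder [363.4, 177.3] 0.5 [ 0.5963 -0.186   0.05  ]
```

The wings show 40 mm apart (columns ~249.5–300.5, expected 249–300). That corresponds to the 20 mm stack being clamped, and the position matches the model. Handing in.

Request:
step_arm(
  moves=[
    [[0,0,1,0],[0,0,0,0],[0,0,0,0],[0,0,0,0],[0,0,0,0]],
  ],
)

```text
t: 26.42
tool_pos: [0.5934, -0.1888, 0.1972]
tool_rot: [1.999, -2.423, -0.0]
contact_force: [0.4, -0.0, -0.1]
opening: 0.0854
```

```bash
python3 -c "
from h import *
print(readout.get_obs()['contact_force']); print(ctrl.finish_job())"
```

```text
[ 0.40353079 -0.00261951 -0.09887854]
the job is handed in; nothing more can be done
None
```

The job is done and handed in at about 26 s. No verdict comes back, so what follows rests on my own checks.

- **Coupon:** I gripped it by its two ends, slid it flush against the post and pressed it on. The force sensor read about 7–8 N for just over a second. The picture after release showed it still flush and square, about 0.4 mm off centre.
- **Tweezers:** I squeezed them open, lifted them off the black stand and lowered them over coupon and post. The shoulder touched at exactly the predicted height, with about 6 N. I then opened the fingers in small steps and backed off.
- **Last checks:** The wings stand about 40 mm apart, which matches a 20 mm stack being clamped. The tweezers' position matches the planned one to within about 1 mm. The arm is clear of everything, with no contact force.

Three checks disagreed or were weaker than I would like:
- **Finger opening:** It read about 30 mm with the tweezers squeezed, where the wings should stop at 36 mm. Changing the squeeze force did not change it, and the jaws were clearly open in the picture.
- **Side camera:** The network's side-camera estimate of the coupon was about 15 mm off in x (0.579 m against 0.593 m). At that point the tweezers were partly hiding it. The wrist camera agreed with the plan, so I trusted that.
- **Final state:** My picture-viewing allowance was used up, so the last checks are pixel values and network reports only.

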